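# Find and lock out the weak yarn-brake spring

### The arm

A 6-joint arm with a two-finger parallel gripper is mounted at the origin on the work surface. World frame = base frame: x ahead of the robot, y to its left, z up, the work surface at z = 0. Lengths are in m, angles in rad, forces in N, time in s.
With the tool pointing down it reaches from about 0.3 to 0.875 m from the base axis. Payload 6.4 kg.
Tool frame: the origin (TCP) lies between the finger pads; the fingertips stand ctrl.tip_reach ahead of it and the grasp point (between the pads) lies 11 mm behind it (ctrl.tip_reach is the distance from the TCP to the fingertips, in m); z points along the fingers, x is the direction in which the jaws open and shut, and the axes are right-handed (so a half turn about z gives the same grasp; the last joint's range is limited). The gripper opens to 85 mm and grips with 20 to 120 N. Pads are 22 mm wide; open, the fingers measure 114 mm over their backs; the gripper's body (76 mm by 85 mm) begins 54 mm behind the grasp point. The pads swing forward as they close: fully open they stand 13 mm farther back than shut.
Start: joints at [1.112, 0.181, 1.607, -0, 1.354, -0.206], TCP at [0.144, 0.557, 0.239] pointing down, gripper open.
Joint ranges: [-2.99, 2.99], [-0.89, 2.07], [0.3, 2.58], [-1.14, 4.28], [0, 2.63], [-3.12, 3.12]. Speed limits (rad/s): [2.57, 2.57, 3.01, 3.14, 3.14, 3.14].

### API

Orientations are given as a unit quaternion [w, x, y, z].
In Python, from bench import telemetry, viewer, ticket, nets, ctrl gives the robot as it stands.
- The arm moves only by the tool step_arm, never from a script. Its argument "plan" is a list of rows, each a list of 2 entries, a list of its own where there are three numbers: the shift along the tool's x, y, z in m, then the turn, a rotation vector about the tool's x, y, z in degrees. A call has 1 to 5 rows; each row is the pose to reach, as a shift and turn from the pose commanded when the call began, along the tool's axes at that moment; what a row does not reach only later rows make up. A row lasts 1/10 s, in which the tool goes at most 50 mm and 8.59 degrees, less where a joint would pass 70% of its speed; a pose out of reach is approached as far as the arm can. A call with a gripper value outside its range is refused whole. "fingers" is the opening in per cent of the stroke, from 0 (shut) to 100 (fully open), set as the call begins (left out, the last holds). The fingers move at their own pace and stop on an object; the grip force is fixed at half the most. Time passes only in rows, so rows that repeat a pose let the fingers close. It gives the time, the measured TCP pose, the force and the opening at its end, in the units of the state.
- telemetry.get_obs(): the state, without advancing time (a new reading comes with each control period).
- viewer.camera(name): name is "side" or "top"; returns the picture (400x640x3 uint8, red, green, blue); there is no depth.
- viewer.get_calibration(name): a dict with "K" (3x3 intrinsics, pixels), "origin" and "orientation" of the camera in the world. Camera axes: x right, y up, looking along -z (the intrinsics and any distortion apply to the point x, -y, -z); pixel columns grow to the right and rows downward; lengths in m; the calibration is good to about 2 mm. A picture is of the moment at which its call begins. get_calibration takes no time and is no camera call.
- ticket.hand_in(): hands the job in, once; it reports no verdict.
Trained networks look in the newest picture that a camera, given by its name, has taken for a name from the list of things; names that differ only in an ending like _2 or _b are one class to them, and where a whole thing is asked for, a point or a joint stands for the part that bears it (a point fixed in the world has none). Each returns a list of dicts, best first, with "score" (0 to 1); they miss things now and then, are a little off and sometimes report something else, mostly with a low value. They report only what shows in the picture. A call takes as long as a camera call. They do not tell look-alikes from the thing itself.
- nets.boxes_of(thing, camera): "extent" ([left, top, right, bottom] in pixels, round what is visible of it).
The state is a dict: "time_s": time; "q": joint angles; "dq": joint speeds; "joint_efforts": joint torques, N m; "eef_pos": TCP position; "eef_rot": TCP orientation; "wrist_force": force on the tool from outside, world axes, zero at the start; "torque": the same for the moment, N m; "opening": opening from 0.0 (shut) to 1.0 (fully open).
Only numpy, scipy, OpenCV 4.12 (cv2) and the standard library are available. Lean on these libraries where they do the work, as an engineer would, in place of code of your own. Each camera call takes 0.05 s, during which the arm holds its last target.

### The job

One of the two yarn brakes on the bench has a weak leaf spring: pressed on the blue pad at mid-span with about 6 N its pad sinks about 15 mm, where a sound one sinks only about 3 mm. Find the weak one by such steady presses of about a second, pressing gently (never above 15 N), and make sure that the weak leaf itself has been pressed so. Then let it spring back and push the red lock-out pin on that brake's clamp block fully down, leaving the other brake's pin up.

Things in the scene. Friction and masses are not known exactly. Their poses are not given: they have to be found in the camera images.
- leaf_1: Level spring leaf (150 x 24 x 2 mm) of brake 1, one of 2 like brakes, with a blue 28 mm press pad at mid-span. Origin: pad's top centre, 82 mm up at rest; z up, x along leaf to its clamp (face at +75 mm). Free tip at -75 mm; gauge post beside it (-85, +28 mm), 95 mm high. Pad sinks in proportion to force (weak 15, sound 3 mm at 6 N; stop at 26) and springs back. Base fixed. Which is weak is not told.
- leaf_2: Level spring leaf (150 x 24 x 2 mm) of brake 2, one of 2 like brakes, with a blue 28 mm press pad at mid-span. Origin: pad's top centre, 82 mm up at rest; z up, x along leaf to its clamp (face at +75 mm). Free tip at -75 mm; gauge post beside it (-85, +28 mm), 95 mm high. Pad sinks in proportion to force (weak 15, sound 3 mm at 6 N; stop at 26) and springs back. Base fixed. Which is weak is not told.
- pin_1 (a joint): red lock-out pin of brake 1: 26 mm round head on its clamp block (50 x 56 mm, top 78 mm up, black collar to 82), 98 mm from leaf_1's pad centre along the leaf's +x. Value: m pushed down, 0 = up (head top 104 mm above bench), 0.014 = fully down (top 90 mm up). Moves straight down against 3 N friction, stays where left.
- pin_2 (a joint): red lock-out pin of brake 2: 26 mm round head on its clamp block (50 x 56 mm, top 78 mm up, black collar to 82), 98 mm from leaf_2's pad centre along the leaf's +x. Value: m pushed down, 0 = up (head top 104 mm above bench), 0.014 = fully down (top 90 mm up). Moves straight down against 3 N friction, stays where left.
- marker_1 (a joint): orange drag marker of brake 1, a flat slide under the tip of leaf_1 by the gauge post; not to be handled. The tip pushes it down and it stays at the lowest point. Value: m below its start (0, 69 mm up), about twice the pad's deepest sink: about 0.006 for a sound leaf at 6 N, 0.03 for the weak one.
- marker_2 (a joint): orange drag marker of brake 2, a flat slide under the tip of leaf_2 by the gauge post; not to be handled. The tip pushes it down and it stays at the lowest point. Value: m below its start (0, 69 mm up), about twice the pad's deepest sink: about 0.006 for a sound leaf at 6 N, 0.03 for the weak one.
Not all that is in view belongs to the job. Leave any yellow look-alike of the part that bears leaf_1 alone.

How it is judged:
On the way, in this order (a step that is already met when the one before it is completed fails the run):
1. a leaf is pressed steadily with the fingers on its blue pad (within 25 mm of its centre), 4 to 10 N, and the pad is at least 9 mm down, which only the weak leaf does (((contact force between the fingers and leaf_1 between 4 and 10 N and horizontal distance between the grasp point and leaf_1 below 0.025 m and distance of leaf_1 from where it was at the start of the episode above 0.009 m) or (contact force between the fingers and leaf_2 between 4 and 10 N and horizontal distance between the grasp point and leaf_2 below 0.025 m and distance of leaf_2 from where it was at the start of the episode above 0.009 m))), for 0.3 s.
2. leaves sprung back (pads within 4 mm of rest); the brake whose marker is 18 mm or more down has its pin at least 10 mm down, the other less than 5 mm (((value of joint marker_1 above 0.018 m and value of joint pin_1 above 0.01 m and value of joint marker_2 below 0.018 m and value of joint pin_2 below 0.005 m) or (value of joint marker_2 above 0.018 m and value of joint pin_2 above 0.01 m and value of joint marker_1 below 0.018 m and value of joint pin_1 below 0.005 m)) and distance of each of leaf_1, leaf_2 from where it was at the start of the episode below 0.004 m), for 0.1 s.
At the end, for the whole second after the job is handed in: the weak brake (drag marker at least 18 mm down) has its red pin at least 10 mm down, the other brake (marker less than 18 mm down) has its pin less than 5 mm down, and both leaves have sprung back to within 4 mm of their rest places (all of step 2); the robot touches nothing.
It fails at once if a leaf is pressed with more than 15 N (contact force between anything else and leaf_1 above 15 N or contact force between anything else and leaf_2 above 15 N).
It fails at once if a pin is pushed 5 mm or more on a brake whose drag marker is not at least 18 mm down (sound, or not yet tested) ((value of joint pin_1 above 0.005 m and value of joint marker_1 below 0.018 m) or (value of joint pin_2 above 0.005 m and value of joint marker_2 below 0.018 m)).
It also fails if it takes over 48 s, if anything falls off the work surface, if the arm or the gripper's body presses on something with over 40 N, if the wrist force passes 120 N, or if a joint passes its speed limit or range.

## Working session

There is one attempt and no reset: what is moved stays moved. The work goes in short steps, Python scripts to look and compute and a tool call to move; the robot and the scene stay as the last step left them, time stands still between calls to the robot, and variables do not carry over. Pictures are saved under pics/ and viewed, and the job is handed in when it is done.

Besides the shell and the picture viewer there is one more tool, called as a command line: name --argument value ..., lists and objects as JSON in quotes. step_arm: Moves the arm, as the interface text tells. Its arguments: {"type":"object","properties":{"plan":{"type":"array"},"fingers":{"type":"number"}},"required":["plan"]}

```bash
mkdir -p pics; ls; python3 - <<'E'
from bench import telemetry, viewer, nets, ctrl
import cv2
o=telemetry.get_obs(); print(o, ctrl.tip_reach)
for c in ("top","side"):
    im=viewer.camera(c); cv2.imwrite(f"pics/{c}0.png",im[:,:,::-1])
    k=viewer.get_calibration(c); print(c,k)
    for t in ("leaf_1","pin_1","marker_1"):
        print(t,[(round(d['score'],2),[round(float(v)) for v in d['extent']]) for d in nets.boxes_of(t,c)])
print(telemetry.get_obs()['time_s'])
E
```

```text
pics
{'time_s': 0.0, 'q': array([ 1.11170022e+00,  1.81522706e-01,  1.60803378e+00,  3.33188060e-05,
        1.35376684e+00, -2.06232111e-01]), 'dq': array([ 0.00079757,  0.00039689, -0.00209181,  0.00070047, -0.00210277,
        0.00081518]), 'joint_efforts': array([-1.73700504e-03, -4.44857597e+01, -3.51342416e+01, -4.08614887e-04,
        8.88254464e-03, -3.75359818e-06]), 'eef_pos': array([0.14354392, 0.55623883, 0.23838198]), 'eef_rot': array([ 3.63894314e-04,  7.90627579e-01,  6.12296727e-01, -7.85274006e-04]), 'wrist_force': array([-0.36464544,  0.47391356,  0.51152714]), 'torque': array([-0.00782928,  0.02225108, -0.00902597]), 'opening': 1.0030752777920287} 0.008
top {'K': array([[438.17939754,   0.        , 322.21266295],
       [  0.        , 438.17939754, 203.3269263 ],
       [  0.        ,   0.        ,   1.        ]]), 'origin': array([ 0.47352283, -0.02777811,  1.04505547]), 'orientation': array([ 0.71371851,  0.03873908, -0.02892688, -0.69876205])}
leaf_1 [(0.88, [366, 203, 380, 273]), (0.69, [240, 208, 276, 279]), (0.67, [321, 89, 347, 153])]
pin_1 [(0.6, [338, 68, 350, 79]), (0.58, [370, 186, 380, 196]), (0.46, [269, 194, 278, 198])]
marker_1 [(0.63, [309, 144, 330, 160]), (0.62, [230, 267, 253, 277]), (0.56, [356, 270, 376, 277])]
side {'K': array([[444.50959069,   0.        , 309.36054788],
       [  0.        , 444.50959069, 201.12847488],
       [  0.        ,   0.        ,   1.        ]]), 'origin': array([0.37265434, 0.51030933, 0.71690725]), 'orientation': array([-0.19859908, -0.06916885,  0.34856694,  0.91338664])}
leaf_1 [(0.92, [214, 157, 278, 192]), (0.75, [342, 166, 424, 198]), (0.66, [304, 252, 381, 314])]
pin_1 [(0.66, [325, 151, 340, 167]), (0.51, [292, 232, 307, 245]), (0.48, [200, 137, 213, 153])]
marker_1 [(0.68, [358, 310, 383, 328])]
0.4
```

```bash
python3 - <<'E'
import cv2
a=cv2.imread("pics/top0.png"); b=cv2.imread("pics/side0.png")
cv2.imwrite("pics/topc.png",cv2.resize(a[50:300,200:420],None,fx=2.4,fy=2.4,interpolation=cv2.INTER_CUBIC))
cv2.imwrite("pics/sidec.png",cv2.resize(b[120:340,180:440],None,fx=2.7,fy=2.7,interpolation=cv2.INTER_CUBIC))
E
```

```text
(no output)
```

View pics/top0.png

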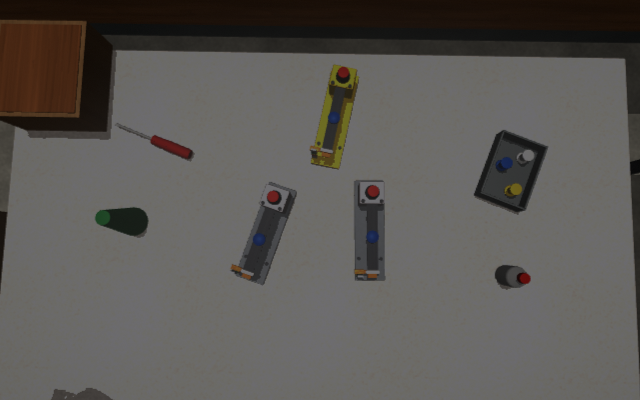

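View pics/topc.png

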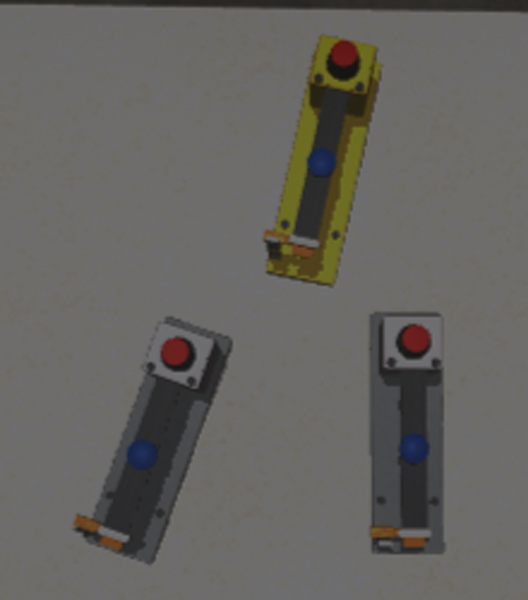

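View pics/sidec.png

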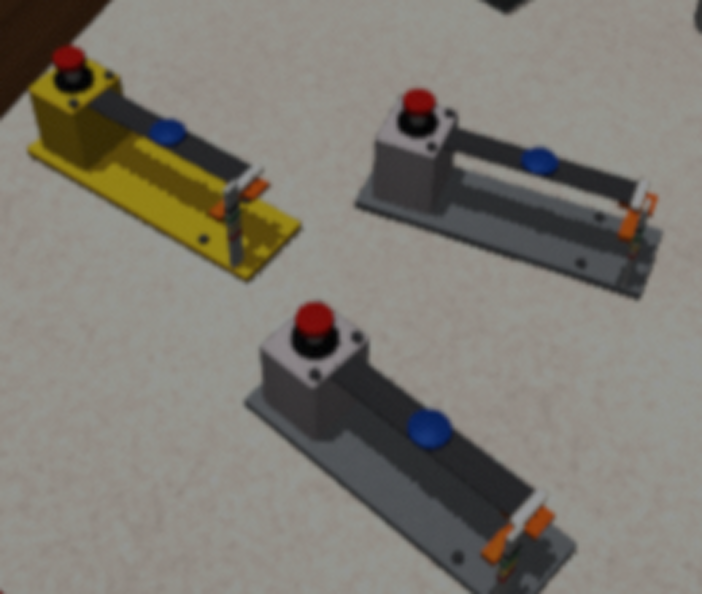

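The top view shows three brakes. The yellow one, with its pad at (334,118), is the look-alike to leave alone. The two grey ones, with pads at (259,239) and (372,237), and red pins at (274,197) and (372,191), fit the description. The crop confirms this.

```bash
cat > h.py <<'E'
import numpy as np, cv2
from scipy.spatial.transform import Rotation as R
from bench import viewer
def ray(c,uv):
    k=viewer.get_calibration(c);K=k['K'];w,x,y,z=k['orientation']
    d=np.array([(uv[0]-K[0,2])/K[0,0],-(uv[1]-K[1,2])/K[1,1],-1.])
    return np.array(k['origin']),R.from_quat([x,y,z,w]).apply(d)
def atz(c,uv,z):
    o,d=ray(c,uv); return o+d*(z-o[2])/d[2]
def tri(uv1,uv2):
    o1,d1=ray('top',uv1);o2,d2=ray('side',uv2)
    A=np.stack([d1,-d2],1);s=np.linalg.lstsq(A,o2-o1,rcond=None)[0]
    p,q=o1+s[0]*d1,o2+s[1]*d2
    return (p+q)/2,np.linalg.norm(p-q)
def blobs(f,box):
    im=cv2.imread(f); hsv=cv2.cvtColor(im,cv2.COLOR_BGR2HSV); out=[]
    for n,m in (('blue',cv2.inRange(hsv,(105,120,40),(130,255,255))),('red',cv2.inRange(hsv,(0,170,70),(5,255,255))|cv2.inRange(hsv,(172,170,70),(180,255,255)))):
        l,t,r,b=box; mm=np.zeros_like(m); mm[t:b,l:r]=m[t:b,l:r]
        N,_,st,c=cv2.connectedComponentsWithStats(mm)
        for i in range(1,N):
            if st[i,4]>20: out.append((n,c[i].round(1),st[i,4]))
    return out
E
python3 - <<'E'
from h import *
T=blobs("pics/top0.png",(200,50,420,300)); S=blobs("pics/side0.png",(180,120,440,340))
for n,c,a in T: print('T',n,c,a,atz('top',c,.080 if n=='blue' else .102).round(4))
for n,c,a in S: print('S',n,c,a,atz('side',c,.080 if n=='blue' else .102).round(4))
E
```

```text
T blue [333.6 117. ] 99 [ 0.7621 -0.0348  0.08  ]
T blue [372.1 236.3] 116 [ 0.4957 -0.1244  0.08  ]
T blue [258.6 238.9] 118 [0.4846 0.1248 0.08  ]
T red [342.8  71.9] 88 [ 0.8586 -0.0531  0.102 ]
T red [372.8 190.8] 92 [ 0.5934 -0.1226  0.102 ]
T red [272.6 196.2] 92 [0.5773 0.0942 0.102 ]
S blue [241.5 168.7] 105 [ 0.7606 -0.0313  0.08  ]
S blue [379.5 179.6] 111 [ 0.4943 -0.1209  0.08  ]
S blue [338.4 278.8] 199 [0.4836 0.1282 0.08  ]
S red [204.5 140.7] 77 [ 0.8596 -0.0529  0.102 ]
S red [334.7 157.2] 72 [ 0.5929 -0.1214  0.102 ]
S red [296.  237.9] 118 [0.5766 0.096  0.102 ]
```

```bash
cat >> h.py <<'E'
def go(x,y,z):
    from bench import telemetry
    o=telemetry.get_obs(); w,a,b,c=o['eef_rot']; r=R.from_quat([a,b,c,w])
    print('t',round(o['time_s'],2),'tool shift mm',(1000*r.inv().apply(np.array([x,y,z])-o['eef_pos'])).round(1),'pos',o['eef_pos'].round(4),'F',o['wrist_force'].round(2),'zax',r.as_matrix()[:,2].round(4))
E
python3 -c "
from h import *
go(.484,.1265,.13)"
```

```text
t 0.4 tool shift mm [-331.4  437.   109.2] pos [0.1438 0.5567 0.2392] F [-0.45 -0.6   0.21] zax [-1.e-04 -2.e-04 -1.e+00]
```

step_arm --plan '[[[-0.03, 0.04, 0.005], [0, 0, 0]], [[-0.06, 0.08, 0.01], [0, 0, 0]], [[-0.09, 0.12, 0.015], [0, 0, 0]], [[-0.12, 0.16, 0.02], [0, 0, 0]], [[-0.15, 0.2, 0.025], [0, 0, 0]]]' --fingers 0

```text
time_s: 0.9
eef_pos: [0.3, 0.3609, 0.2145]
eef_rot: [0.0, 0.79, 0.613, 0.0]
wrist_force: [1.0, 1.1, -0.2]
opening: 0.14
```

step_arm --plan '[[[-0.03, 0.04, 0.005], [0, 0, 0]], [[-0.06, 0.08, 0.01], [0, 0, 0]], [[-0.09, 0.12, 0.015], [0, 0, 0]], [[-0.12, 0.16, 0.02], [0, 0, 0]], [[-0.15, 0.2, 0.025], [0, 0, 0]]]' --fingers 0

```text
time_s: 1.4
eef_pos: [0.4556, 0.1664, 0.1897]
eef_rot: [0.0, 0.791, 0.612, 0.0]
wrist_force: [0.2, 0.7, -0.0]
opening: 0.002
```

```bash
python3 -c "
from h import *
go(.484,.1265,.12)"
```

```text
t 1.4 tool shift mm [-31.5  37.4  69.7] pos [0.4556 0.1664 0.1897] F [ 0.2   0.67 -0.05] zax [ 1.e-03  3.e-04 -1.e+00]
```

step_arm --plan '[[[-0.015, 0.018, 0.035], [0, 0, 0]], [[-0.0315, 0.0375, 0.07], [0, 0, 0]], [[-0.0315, 0.0375, 0.07], [0, 0, 0]], [[-0.0315, 0.0375, 0.07], [0, 0, 0]]]'

```text
time_s: 1.8
eef_pos: [0.4824, 0.128, 0.119]
eef_rot: [-0.001, 0.791, 0.612, -0.001]
wrist_force: [0.3, 0.1, 1.1]
opening: 0.004
```

```bash
python3 -c "
from h import *
from bench import viewer
go(.484,.1265,.09)
a=viewer.camera('top');b=viewer.camera('side')
im=np.hstack([cv2.resize(a[150:300,200:330],None,fx=3,fy=3),cv2.resize(b[200:350,250:380],None,fx=3,fy=3)])
cv2.imwrite('pics/c1.png',im[:,:,::-1])"
```

```text
t 1.8 tool shift mm [-1.1  2.  29. ] pos [0.4824 0.128  0.119 ] F [0.33 0.08 1.14] zax [-2.3e-03  2.0e-04 -1.0e+00]
```

View pics/c1.png

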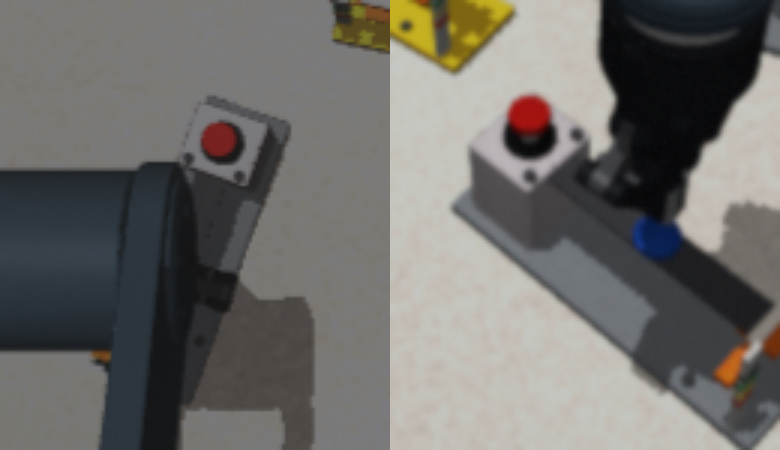

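The side view shows the shut fingertips standing right over the blue pad, at crop pixel (655,235). Descending onto it.

step_arm --plan '[[[-0.001, 0.001, 0.012], [0, 0, 0]], [[-0.001, 0.001, 0.024], [0, 0, 0]], [[-0.001, 0.001, 0.026], [0, 0, 0]], [[-0.001, 0.001, 0.027], [0, 0, 0]], [[-0.001, 0.001, 0.027], [0, 0, 0]]]'

```text
time_s: 2.4
eef_pos: [0.4836, 0.1272, 0.0924]
eef_rot: [-0.0, 0.791, 0.612, -0.0]
wrist_force: [-0.6, -0.4, 0.3]
opening: 0.004
```

step_arm --plan '[[[0, 0, 0.001], [0, 0, 0]], [[0, 0, 0.002], [0, 0, 0]], [[0, 0, 0.003], [0, 0, 0]], [[0, 0, 0.003], [0, 0, 0]]]'

```text
time_s: 2.8
eef_pos: [0.4838, 0.127, 0.0896]
eef_rot: [0.0, 0.791, 0.612, 0.0]
wrist_force: [0.6, 0.7, 0.9]
opening: -0.002
```

step_arm --plan '[[[0, 0, 0.001], [0, 0, 0]], [[0, 0, 0.002], [0, 0, 0]], [[0, 0, 0.002], [0, 0, 0]], [[0, 0, 0.002], [0, 0, 0]]]'

```text
time_s: 3.2
eef_pos: [0.4837, 0.1271, 0.0877]
eef_rot: [0.0, 0.791, 0.612, 0.0]
wrist_force: [-1.0, -0.0, 4.4]
opening: 0.002
```

step_arm --plan '[[[0, 0, 0.001], [0, 0, 0]], [[0, 0, 0.001], [0, 0, 0]], [[0, 0, 0.001], [0, 0, 0]], [[0, 0, 0.001], [0, 0, 0]]]'

```text
time_s: 3.6
eef_pos: [0.4837, 0.1271, 0.0868]
eef_rot: [-0.0, 0.791, 0.612, 0.0]
wrist_force: [-2.7, 0.7, 6.2]
opening: -0.003
```

Stiffness is about 2 N/mm, so this leaf looks sound. I'll hold about a second to confirm.

step_arm --plan '[[[0, 0, 0], [0, 0, 0]], [[0, 0, 0], [0, 0, 0]], [[0, 0, 0], [0, 0, 0]], [[0, 0, 0], [0, 0, 0]]]'

```text
time_s: 4.0
eef_pos: [0.4837, 0.1271, 0.0868]
eef_rot: [0.0, 0.791, 0.612, 0.0]
wrist_force: [-1.4, 0.8, 6.9]
opening: -0.0
```

step_arm --plan '[[[0, 0, 0], [0, 0, 0]], [[0, 0, 0], [0, 0, 0]], [[0, 0, 0], [0, 0, 0]], [[0, 0, 0], [0, 0, 0]]]'

```text
time_s: 4.4
eef_pos: [0.4837, 0.1271, 0.0868]
eef_rot: [0.0, 0.791, 0.612, 0.0]
wrist_force: [-2.6, -0.7, 5.9]
opening: -0.002
```

step_arm --plan '[[[0, 0, -0.02], [0, 0, 0]], [[0, 0, -0.05], [0, 0, 0]], [[0, 0, -0.065], [0, 0, 0]], [[0, 0, -0.065], [0, 0, 0]]]'

```text
time_s: 4.8
eef_pos: [0.4854, 0.1271, 0.1536]
eef_rot: [0.001, 0.791, 0.612, 0.002]
wrist_force: [0.4, -0.1, -0.6]
opening: -0.003
```

```bash
python3 -c "
from h import *
go(.495,-.1225,.15)"
```

```text
t 4.8 tool shift mm [-239.3   71.7    3.6] pos [0.4854 0.1271 0.1536] F [ 0.41 -0.13 -0.56] zax [ 0.0048  0.     -1.    ]
```

Brake A, the left one in the top view, gave about 6.3 N at 3 mm, so it is sound. Now brake B.

step_arm --plan '[[[-0.045, 0.0135, 0], [0, 0, 0]], [[-0.09, 0.027, 0], [0, 0, 0]], [[-0.135, 0.0405, 0], [0, 0, 0]], [[-0.18, 0.054, 0], [0, 0, 0]], [[-0.22, 0.066, 0], [0, 0, 0]]]'

```text
time_s: 5.3
eef_pos: [0.4916, -0.1043, 0.1501]
eef_rot: [-0.001, 0.791, 0.612, -0.0]
wrist_force: [0.1, 0.7, -0.3]
opening: 0.002
```

step_arm --plan '[[[-0.019, 0.006, 0], [0, 0, 0]], [[-0.019, 0.006, 0], [0, 0, 0]], [[-0.019, 0.006, 0], [0, 0, 0]]]'

```text
time_s: 5.6
eef_pos: [0.4928, -0.1221, 0.1501]
eef_rot: [-0.001, 0.791, 0.612, -0.0]
wrist_force: [1.1, -0.2, 0.3]
opening: -0.003
```

```bash
python3 -c "
from h import *
go(.495,-.1225,.0925)"
```

```text
t 5.6 tool shift mm [ 0.1  2.4 57.6] pos [ 0.4928 -0.1221  0.1501] F [ 1.14 -0.18  0.32] zax [-0.002   0.0014 -1.    ]
```

step_arm --plan '[[[0, 0.002, 0.025], [0, 0, 0]], [[0, 0.002, 0.05], [0, 0, 0]], [[0, 0.002, 0.057], [0, 0, 0]], [[0, 0.002, 0.058], [0, 0, 0]], [[0, 0.002, 0.058], [0, 0, 0]]]'

```text
time_s: 6.1
eef_pos: [0.4959, -0.1223, 0.094]
eef_rot: [0.0, 0.79, 0.613, 0.0]
wrist_force: [-0.0, -1.1, -0.5]
opening: -0.003
```

step_arm --plan '[[[0, 0, 0.001], [0, 0, 0]], [[0, 0, 0.002], [0, 0, 0]], [[0, 0, 0.003], [0, 0, 0]], [[0, 0, 0.004], [0, 0, 0]], [[0, 0, 0.004], [0, 0, 0]]]'

```text
time_s: 6.6
eef_pos: [0.4955, -0.1229, 0.0896]
eef_rot: [0.0, 0.791, 0.612, 0.0]
wrist_force: [1.2, 0.2, 1.0]
opening: 0.001
```

```bash
python3 -c "
from h import *
from bench import viewer
go(.495,-.1225,.088)
b=viewer.camera('side')
cv2.imwrite('pics/c2.png',cv2.resize(b[120:260,310:450],None,fx=4,fy=4)[:,:,::-1])"
```

```text
t 6.6 tool shift mm [ 0.3 -0.6  1.6] pos [ 0.4955 -0.1229  0.0896] F [1.23 0.2  1.01] zax [ 1.e-04 -1.e-04 -1.e+00]
```

View pics/c2.png

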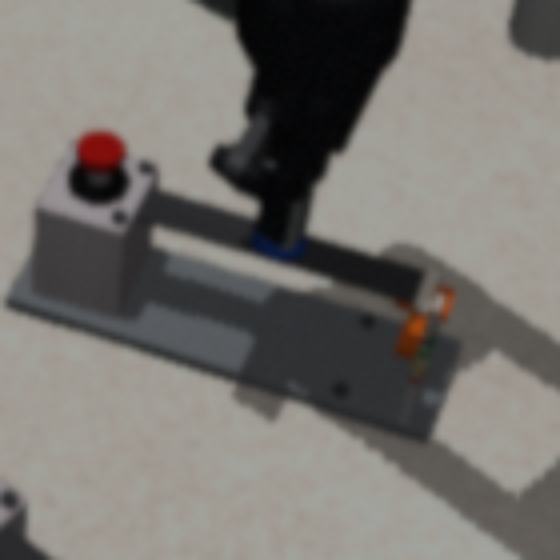

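The fingertips rest on B's blue pad at crop pixel (278,243). Pressing gently.

step_arm --plan '[[[0, 0, 0.001], [0, 0, 0]], [[0, 0, 0.002], [0, 0, 0]], [[0, 0, 0.002], [0, 0, 0]], [[0, 0, 0.002], [0, 0, 0]]]'

```text
time_s: 7.05
eef_pos: [0.4955, -0.1229, 0.0875]
eef_rot: [-0.0, 0.791, 0.612, -0.0]
wrist_force: [-0.3, -0.4, 1.2]
opening: 0.003
```

step_arm --plan '[[[0, 0, 0.001], [0, 0, 0]], [[0, 0, 0.001], [0, 0, 0]], [[0, 0, 0.001], [0, 0, 0]]]'

```text
time_s: 7.35
eef_pos: [0.4955, -0.1229, 0.0865]
eef_rot: [0.0, 0.791, 0.612, -0.0]
wrist_force: [-1.1, -1.0, 1.8]
opening: -0.001
```

It is soft: about 1.5 N at 3.5 mm. Going down to about 15 mm sink.

step_arm --plan '[[[0, 0, 0.001], [0, 0, 0]], [[0, 0, 0.002], [0, 0, 0]], [[0, 0, 0.003], [0, 0, 0]], [[0, 0, 0.004], [0, 0, 0]], [[0, 0, 0.005], [0, 0, 0]]]'

```text
time_s: 7.85
eef_pos: [0.4955, -0.1229, 0.0815]
eef_rot: [-0.0, 0.791, 0.612, -0.0]
wrist_force: [-1.9, -0.5, 3.5]
opening: 0.001
```

step_arm --plan '[[[0, 0, 0.002], [0, 0, 0]], [[0, 0, 0.004], [0, 0, 0]], [[0, 0, 0.006], [0, 0, 0]], [[0, 0, 0.007], [0, 0, 0]], [[0, 0, 0.007], [0, 0, 0]]]'

```text
time_s: 8.35
eef_pos: [0.4959, -0.1229, 0.0747]
eef_rot: [0.0, 0.791, 0.612, 0.0]
wrist_force: [-2.3, -0.4, 6.1]
opening: 0.004
```

step_arm --plan '[[[0, 0, 0], [0, 0, 0]], [[0, 0, 0], [0, 0, 0]], [[0, 0, 0], [0, 0, 0]], [[0, 0, 0], [0, 0, 0]], [[0, 0, 0], [0, 0, 0]]]'

```text
time_s: 8.85
eef_pos: [0.4958, -0.1229, 0.0748]
eef_rot: [0.0, 0.791, 0.612, 0.0]
wrist_force: [-2.5, 0.4, 6.4]
opening: 0.0
```

step_arm --plan '[[[0, 0, 0], [0, 0, 0]], [[0, 0, 0], [0, 0, 0]], [[0, 0, 0], [0, 0, 0]], [[0, 0, 0], [0, 0, 0]], [[0, 0, 0], [0, 0, 0]]]'

```text
time_s: 9.35
eef_pos: [0.4959, -0.1229, 0.0748]
eef_rot: [0.0, 0.791, 0.612, 0.0]
wrist_force: [-2.2, -0.6, 6.1]
opening: 0.0
```

About 15 mm at 6 N held for a second, so B is the weak one. Lifting and going to its pin at (0.593, -0.122).

step_arm --plan '[[[0, 0, -0.01], [0, 0, 0]], [[0, 0, -0.03], [0, 0, 0]], [[0, 0, -0.06], [0, 0, 0]], [[0, 0, -0.075], [0, 0, 0]], [[0, 0, -0.075], [0, 0, 0]]]'

```text
time_s: 9.85
eef_pos: [0.4973, -0.1234, 0.1522]
eef_rot: [0.002, 0.791, 0.612, 0.001]
wrist_force: [-0.1, -0.2, 1.0]
opening: -0.0
```

```bash
python3 -c "
from h import *
go(.593,-.122,.15)"
```

```text
t 9.85 tool shift mm [25.3 92.3  2.7] pos [ 0.4973 -0.1234  0.1522] F [-0.09 -0.19  1.  ] zax [ 0.005  -0.0021 -1.    ]
```

step_arm --plan '[[[0.012, 0.046, 0], [0, 0, 0]], [[0.025, 0.093, 0], [0, 0, 0]], [[0.025, 0.093, 0], [0, 0, 0]], [[0.025, 0.093, 0.015], [0, 0, 0]], [[0.025, 0.093, 0.03], [0, 0, 0]]]'

```text
time_s: 10.35
eef_pos: [0.5905, -0.1214, 0.1173]
eef_rot: [-0.001, 0.791, 0.612, -0.0]
wrist_force: [-0.2, 0.5, -1.2]
opening: 0.001
```

```bash
python3 -c "
from h import *
from bench import viewer
go(.593,-.122,.098)
b=viewer.camera('side')
cv2.imwrite('pics/c3.png',cv2.resize(b[100:240,290:430],None,fx=4,fy=4)[:,:,::-1])"
```

```text
t 10.35 tool shift mm [ 0.   2.6 19.3] pos [ 0.5905 -0.1214  0.1173] F [-0.23  0.55 -1.25] zax [-1.9e-03  8.0e-04 -1.0e+00]
```

View pics/c3.png

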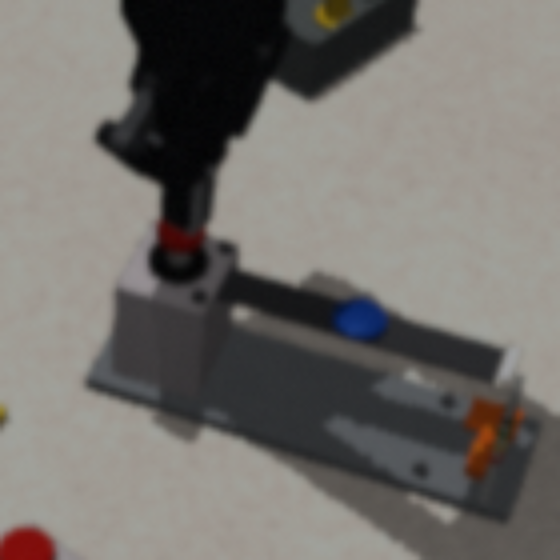

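The leaf has sprung back, the marker now sits well below the tip at crop (485,440), and the fingers are over the red head at (180,235). Pushing the pin.

step_arm --plan '[[[0, 0.001, 0.004], [0, 0, 0]], [[0, 0.001, 0.008], [0, 0, 0]], [[0, 0.001, 0.011], [0, 0, 0]], [[0, 0.001, 0.014], [0, 0, 0]], [[0, 0.001, 0.014], [0, 0, 0]]]'

```text
time_s: 10.9
eef_pos: [0.5929, -0.1223, 0.1057]
eef_rot: [0.0, 0.791, 0.612, 0.0]
wrist_force: [-0.9, 0.2, -0.3]
opening: -0.002
```

step_arm --plan '[[[0, 0, 0.0015], [0, 0, 0]], [[0, 0, 0.003], [0, 0, 0]], [[0, 0, 0.004], [0, 0, 0]], [[0, 0, 0.004], [0, 0, 0]]]'

```text
time_s: 11.3
eef_pos: [0.5931, -0.1223, 0.1016]
eef_rot: [0.0, 0.791, 0.612, 0.0]
wrist_force: [0.9, -0.6, 1.5]
opening: 0.001
```

step_arm --plan '[[[0, 0, 0.001], [0, 0, 0]], [[0, 0, 0.002], [0, 0, 0]], [[0, 0, 0.003], [0, 0, 0]], [[0, 0, 0.003], [0, 0, 0]]]'

```text
time_s: 11.7
eef_pos: [0.593, -0.1223, 0.0985]
eef_rot: [0.0, 0.791, 0.612, 0.0]
wrist_force: [-0.1, -1.1, 0.4]
opening: -0.0
```

step_arm --plan '[[[0, 0, 0.0005], [0, 0, 0]], [[0, 0, 0.001], [0, 0, 0]], [[0, 0, 0.001], [0, 0, 0]]]'

```text
time_s: 12.0
eef_pos: [0.5931, -0.1222, 0.0981]
eef_rot: [0.0, 0.791, 0.612, 0.0]
wrist_force: [0.6, -0.7, 5.7]
opening: 0.002
```

The force has risen at the end stop, with the tip at 90 mm. One small extra push, then lift clear and check.

step_arm --plan '[[[0, 0, 0.0005], [0, 0, 0]], [[0, 0, 0.0005], [0, 0, 0]]]'

```text
time_s: 12.2
eef_pos: [0.5931, -0.1223, 0.098]
eef_rot: [0.0, 0.791, 0.612, 0.0]
wrist_force: [-2.4, -0.2, 8.6]
opening: -0.0
```

step_arm --plan '[[[0, 0, -0.03], [0, 0, 0]], [[0, 0, -0.08], [0, 0, 0]], [[0, 0, -0.12], [0, 0, 0]], [[0.03, -0.03, -0.15], [0, 0, 0]], [[0.06, -0.06, -0.15], [0, 0, 0]]]'

```text
time_s: 12.7
eef_pos: [0.5515, -0.0496, 0.2515]
eef_rot: [0.003, 0.791, 0.611, 0.002]
wrist_force: [0.8, 1.0, 1.0]
opening: 0.001
```

step_arm --plan '[[[0.03, -0.03, 0], [0, 0, 0]], [[0.06, -0.06, 0], [0, 0, 0]], [[0.09, -0.09, 0], [0, 0, 0]], [[0.09, -0.09, 0], [0, 0, 0]], [[0.09, -0.09, 0], [0, 0, 0]]]'

```text
time_s: 13.2
eef_pos: [0.4845, 0.0614, 0.2468]
eef_rot: [-0.0, 0.79, 0.613, -0.0]
wrist_force: [-0.1, -0.3, -0.3]
opening: -0.0
```

```bash
python3 -c "
from h import *
from bench import viewer
go(.593,-.122,.098)
b=viewer.camera('side');cv2.imwrite('pics/s4.png',b[:,:,::-1])
cv2.imwrite('pics/c4.png',cv2.resize(b[120:340,180:440],None,fx=2.7,fy=2.7)[:,:,::-1])
for n,c,a in blobs('pics/s4.png',(180,120,440,340)): print(n,c,a)"
```

```text
t 13.2 tool shift mm [-150.7  150.6  148.8] pos [0.4845 0.0614 0.2468] F [-0.11 -0.26 -0.34] zax [-4.e-04 -1.e-04 -1.e+00]
blue [241.5 168.7] 103
blue [379.5 179.6] 111
blue [338.5 278.8] 197
red [204.4 140.8] 85
red [331.6 162.6] 37
red [296. 238.] 122
```

View pics/c4.png

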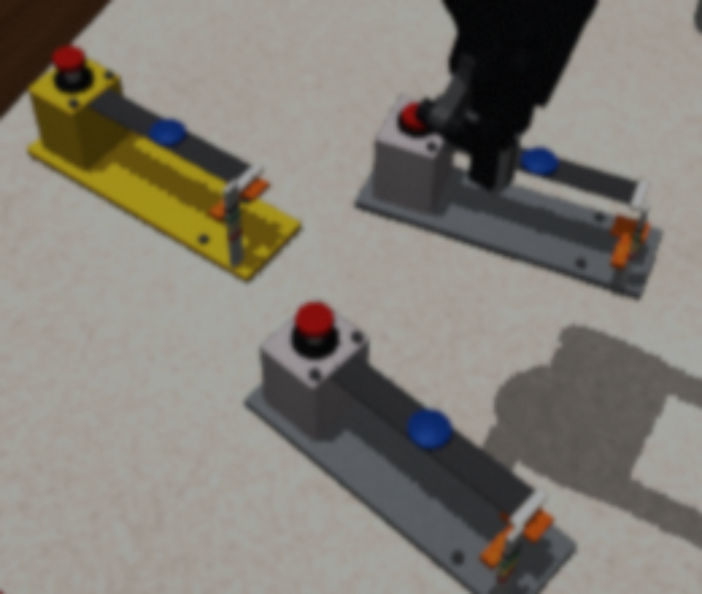

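The picture shows brake B's pin down at (415,118) and its marker dropped at (628,240). Brake A's pin is still up at (315,318), both pads are at rest, and the arm is clear.

```bash
python3 -c "
from bench import ticket
print(ticket.hand_in())"
```

```text
the job is handed in; nothing more can be done
None
```

The weak brake is the right-hand grey one in the top view, with its pad at about (0.495, -0.123). Its lock-out pin is down, and I handed the job in at about 13 s.

- **Sound brake (left grey):** I pressed its pad to about 6.3 N for about a second and it sank about 3 mm.
- **Weak brake (right grey):** I held its pad at about 6.2 N for a second and it sank about 15 mm. I let it spring back, then pushed its pin until the force rose to 8.6 N with the fingertip at 90 mm, which is the pin's fully-down height.

In the last side picture:

- Both blue pads are back at their starting pixels, to within 0.1 px.
- The weak brake's pin and drag marker are down, and the other grey brake's pin is up.
- The yellow look-alike is untouched, and the arm is clear with about 0 N at the wrist.

The gripper partly hid the weak brake's pin in that picture, so its full depth rests on the fingertip height and the force rise. No checks failed or disagreed.

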